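# Sort out the mixed-up repair crate

### The job

Everything for this bicycle job was put down in the wrong place on the upturned crate. Move each thing to where it belongs (the bare plywood offcut is free for parking one while you swap them round): the gauge head standing dial up in the black case, the cone spanner flat in the long grey tool tray, the greasy freewheel flat in the middle of the saucer, and the bearing cup flat in the round steel dish. Set the things down rather than dropping them, and leave the glass jar standing where it is.

Things in the scene. Friction and masses are not known exactly. Their poses are not given: they have to be found in the camera images.
- gauge: Floor-pump gauge head: an upright aluminium drum 50 mm in diameter and 36 mm high with a white dial on top and a 10 mm thick hose spigot that sticks out sideways to 38 mm from the axis, 10 to 20 mm above the underside. About 0.12 kg. Origin: centre of the underside; z up through the dial, x along the spigot (so gripping along its y clears the spigot). At the start it stands in the steel dish.
- spanner: Double-ended flat steel cone spanner, 132 mm long, 5 mm thick, handle 15 mm wide, jaws 24 mm wide. About 0.075 kg. Origin: centre of the underside, at mid-length (its centre of mass); x along its length, z up. At the start it lies across the inside of the saucer, its ends resting on the sloping rim, so that its underside is about 12 mm above the saucer's floor.
- freewheel: Single-speed freewheel of dark steel: a toothed wheel lying flat, 62 mm over the teeth, the tooth ring lying 5 to 10 mm above the underside, around a hub 48 mm in diameter and 16 mm high with a dark bore. About 0.2 kg. Origin: centre of the underside; z up. At the start it lies in the black case.
- cup: Bottom-bracket bearing cup: a short bright steel ring lying flat, 38 mm in diameter with a notched 44 mm flange at the top (13 to 18 mm above the underside), 18 mm high. About 0.09 kg. Origin: centre of the underside; z up. At the start it lies in the tool tray.
- case: Black plastic parts case, fixed to the crate. An open well 84 mm (its x) by 124 mm (its y) inside, walls 5 mm thick and 45 mm high, inner floor 5 mm above the origin. Its lid, with the spring wire clip, lies opened flat on the +x side, out to 143 mm from the origin and 13 mm high (the clip to 163 mm). Origin: centre of the well at the underside; y along the long side of the well, z up.
- tray: Long grey sheet-metal tool tray, fixed to the crate: inside 152 mm along its y by 70 mm along its x, rim 16 mm high, inner floor 3 mm above the origin. Origin: centre of the underside; y along its length, z up.
- saucer: White ceramic saucer, fixed to the crate, 150 mm across and 20 mm high at the rim. The flat middle is 90 mm across, 5 mm above the origin; outside that it slopes up to the rim. Origin: centre of the underside; z up.
- dish: Round stainless-steel parts dish, fixed to the crate, 131 mm across and 25 mm high; flat inner floor about 112 mm across, 3 mm above the origin, thin near-upright wall. Origin: centre of the underside; z up.
- offcut: Bare square plywood offcut, fixed to the crate, 100 by 100 mm and 9 mm thick: the free spot on which one thing can be parked. Origin: centre of the underside; z up.
- jar: Glass jar with a steel cap, 48 mm in diameter, 60 mm high, standing loose near the far edge of the crate, to be left alone. Origin: centre of the underside. The crate's flat top, on which all the places and the jar stand, is 100 mm above the surface the robot is mounted on; it is 388 mm deep (x 0.366 to 0.754) and 588 mm wide (y -0.294 to 0.294). The other small loose things on it are all under 20 mm high.

How it is judged:
At the end, for the whole second after the job is handed in: At rest on the floor of its place: gauge head dial up in the case (within 40 mm of its middle), freewheel flat on the saucer (25 mm), bearing cup flat in the dish (35 mm), spanner flat in the tray (35 mm) and along it (0.4 rad) (horizontal distance between gauge and case below 0.04 m and z of gauge in the frame of case between 0 and 0.01 m and angle between each of gauge, freewheel, cup's own z axis and vertical below 0.15 rad and horizontal distance between freewheel and saucer below 0.025 m and z of freewheel in the frame of saucer between 0 and 0.01 m and horizontal distance between cup and dish below 0.035 m and z of cup in the frame of dish between 0 and 0.008 m and horizontal distance between spanner and tray below 0.035 m and z of spanner in the frame of tray between 0 and 0.011 m and angle between the z axis of spanner and the z axis of tray, either way round below 0.06 rad and angle between the x axis of spanner and the y axis of tray, either way round below 0.4 rad and linear speed of each of gauge, spanner, freewheel, cup below 0.02 m/s); the robot touches nothing.
It fails at once if the gauge head is dropped into its place (moving faster than 0.8 m/s just above it) (horizontal distance between gauge and case below 0.07 m and z of gauge in the frame of case below 0.05 m and linear speed of gauge above 0.8 m/s).
It fails at once if the spanner is dropped into its place (moving faster than 0.8 m/s just above it) (horizontal distance between spanner and tray below 0.07 m and z of spanner in the frame of tray below 0.05 m and linear speed of spanner above 0.8 m/s).
It fails at once if the freewheel is dropped into its place (moving faster than 0.8 m/s just above it) (horizontal distance between freewheel and saucer below 0.07 m and z of freewheel in the frame of saucer below 0.05 m and linear speed of freewheel above 0.8 m/s).
It fails at once if the bearing cup is dropped into its place (moving faster than 0.8 m/s just above it) (horizontal distance between cup and dish below 0.07 m and z of cup in the frame of dish below 0.05 m and linear speed of cup above 0.8 m/s).
It fails at once if the glass jar is pushed more than 30 mm or knocked over (distance of jar from where it was at the start of the episode above 0.03 m or angle between jar's own z axis and vertical above 0.5 rad).
It also fails if it takes over 128 s, if anything falls off the work surface, if the arm or the gripper's body presses on something with over 40 N, if the wrist force passes 120 N, or if a joint passes its speed limit or range.

### The arm

A 6-joint arm with a two-finger parallel gripper is mounted at the origin on the work surface. World frame = base frame: x ahead of the robot, y to its left, z up, the work surface at z = 0. Lengths are in m, angles in rad, forces in N, time in s.
With the tool pointing down it reaches from about 0.275 to 0.85 m from the base axis. Payload 5.2 kg.
Tool frame: the origin (TCP) lies at the very end of the fingers, on their centre line; the grasp point (between the pads) lies 19 mm behind it; z points along the fingers, y is the line along which they close (so a half turn about z gives the same grasp; the last joint's range is limited). The gripper opens to 85 mm and grips with 20 to 120 N. Pads are 22 mm wide; open, the fingers measure 114 mm over their backs; the gripper's body (76 mm by 85 mm) begins 54 mm behind the grasp point. The pads swing forward as they close: fully open they stand 13 mm farther back than shut.
Start: joints at [0.987, 0.259, 1.535, -0, 1.348, -0.203], TCP at [0.204, 0.511, 0.231] pointing down, gripper open.
Joint ranges: [-3.14, 3.14], [-0.91, 2.08], [0.19, 2.58], [-1.22, 4.36], [0.22, 2.71], [-3.12, 3.12]. Speed limits (rad/s): [2.57, 2.57, 3.14, 3.14, 3.14, 3.14].

### API

Orientations are given as a unit quaternion [w, x, y, z].
In Python, from rig import r gives the robot as it stands.
- The arm moves only by the shell command python3 -m creep 'ROWS' [OPENING] [FORCE]. ROWS is JSON, a list that holds one entry, the list of rows, each a list of 4 numbers: the shift along the tool's x, y, z in units of 200 mm (1.0 is 200 mm), then the turn about the tool's z in units of 0.5 rad (1.0 is 0.5 rad). In form: [[[dx, dy, dz, yaw], ...]]. A call has exactly 5 rows; each row shifts and turns the commanded pose from where the row before left it, along the tool's axes as they then stand; what a row does not reach is not made up. A row lasts 1/12 s, in which the tool goes at most 41.7 mm and 7.16 degrees, less where a joint would pass 70% of its speed; a pose out of reach is approached as far as the arm can. A call with a number of a shift or a turn outside -1 to 1 is refused whole. A call with a gripper value outside its range is refused whole. OPENING is the gripper's target within -1 to 1 (shut at 1, half-way at 0, fully open at -1), set as the call begins (- or left out, the last holds). The fingers move at their own pace and stop on an object; FORCE is the grip in N (left out, the last holds). Time passes only in rows, so rows that do not move let the fingers close, or fill a call up. It gives the time, the measured TCP pose, the force, the opening and the grip force at its end, in the units of the state.
- r.get_obs(): the state, without advancing time (a new reading comes with each control period).
- r.camera(name): name is "scene" or "side" or "wrist"; returns the picture (420x560x3 uint8, red, green, blue); there is no depth.
- r.calibration(name): a dict with "fx", "fy", "cx", "cy" (pixels), "R" (3x3) and "t" (3): a world point X has camera coordinates R X + t. Camera axes: x right, y down, z forward; pixel columns grow to the right and rows downward; lengths in m; the calibration is good to about 2 mm. The wrist camera is an equidistant fisheye: a pixel r from the principal point sees the ray r / f radians off the axis. A picture is of the moment at which its call begins: read the wrist's pose just before it. calibration takes no time and is no camera call; for the wrist camera it gives the pose at the moment of the call.
- r.job_done(): hands the job in; it is judged then, once.
Trained networks look in the newest picture that a camera, given by its name, has taken for a name from the list of things; names that differ only in an ending like _2 or _b are one class to them, and where a whole thing is asked for, a point or a joint stands for the part that bears it (a point fixed in the world has none). Each returns a list of dicts, best first, with "score" (0 to 1); they miss things now and then, are a little off and sometimes report something else, mostly with a low value. They report only what shows in the picture. A call takes as long as a camera call.
- r.boxes_of(label, camera): "extent" ([left, top, right, bottom] in pixels, round what is visible of it).
The state is a dict: "clock": time; "qpos": joint angles; "qvel": joint speeds; "joint_efforts": joint torques, N m; "tcp_pos": TCP position; "tcp_rot": TCP orientation; "ft_force": force on the tool from outside, world axes, zero at the start; "ft_torque": the same for the moment, N m; "gripper_width": finger opening in m; "gripper_force": force on a finger pad.
Only numpy, scipy, OpenCV 4.12 (cv2) and the standard library are available. Lean on these libraries where they do the work, as an engineer would, in place of code of your own. Each camera call takes 0.05 s, during which the arm holds its last target. There are 200 camera calls.

## Working session

There is one attempt and no reset: what is moved stays moved. The work goes in short steps, Python scripts to look and compute and a shell command to move; the robot and the scene stay as the last step left them, time stands still between calls to the robot, and variables do not carry over. Pictures are saved under pics/ and viewed, at most 14 in all, crops included, and the job is handed in when it is done.

```bash
ls; mkdir -p pics
cat > h.py <<'E'
import numpy as np, cv2
from rig import r
def snap(cam,fn=None):
    im=r.camera(cam)
    if fn: cv2.imwrite('pics/'+fn,im[:,:,::-1])
    return im
def ray(cam,u,v,c=None):
    c=c or r.calibration(cam); R=np.array(c['R']);t=np.array(c['t'])
    a=np.array([(u-c['cx'])/c['fx'],(v-c['cy'])/c['fy']])
    if cam=='wrist':
        th=np.linalg.norm(a); d=np.r_[a/max(th,1e-9)*np.sin(th),np.cos(th)]
    else: d=np.r_[a,1]
    return -R.T@t, R.T@d
def atz(cam,u,v,z,c=None):
    o,d=ray(cam,u,v,c); return o+d*(z-o[2])/d[2]
E
python3 - <<'E'
from h import *
o=r.get_obs();print({k:np.round(v,3) for k,v in o.items()})
Z=dict(gauge=.139,spanner=.117,freewheel=.121,cup=.121,case=.145,tray=.116,saucer=.12,dish=.125,offcut=.109,jar=.16)
for cam in('scene','side','wrist'):
    snap(cam,cam+'0.png')
    c=r.calibration(cam); print(cam,np.round(-np.array(c['R']).T@c['t'],3),c['fx'])
    for n,z in Z.items():
        for b in r.boxes_of(n,cam)[:2]:
            e=b['extent']; print(n,round(b['score'],2),np.round(e),np.round(atz(cam,(e[0]+e[2])/2,(e[1]+e[3])/2,z),3))
E
```

```text
pics
{'clock': np.float64(0.0), 'qpos': array([ 0.987,  0.259,  1.536, -0.   ,  1.348, -0.203]), 'qvel': array([ 0.001,  0.001, -0.   ,  0.001, -0.   ,  0.002]), 'joint_efforts': array([ 3.0000e-03, -4.4603e+01, -2.9057e+01,  0.0000e+00,  1.2000e-02,
       -0.0000e+00]), 'tcp_pos': array([0.204, 0.51 , 0.23 ]), 'tcp_rot': array([-0.   ,  0.189,  0.982, -0.001]), 'ft_force': array([-0.729,  0.029, -0.088]), 'ft_torque': array([-0.01 ,  0.053, -0.01 ]), 'gripper_force': np.float64(0.0), 'gripper_width': np.float64(0.085)}
scene [ 0.838 -0.355  0.703] 386.35101160252987
gauge 0.65 [262. 121. 290. 148.] [0.495 0.18  0.139]
spanner 0.73 [315. 157. 377. 177.] [0.659 0.199 0.117]
spanner 0.66 [308. 236. 340. 274.] [ 0.724 -0.013  0.117]
freewheel 0.85 [193. 175. 224. 203.] [ 0.462 -0.011  0.121]
cup 0.78 [134. 243. 164. 267.] [ 0.473 -0.184  0.121]
cup 0.52 [306. 147. 380. 198.] [0.662 0.179 0.121]
case 0.9 [170. 149. 290. 248.] [ 0.526 -0.021  0.145]
tray 0.85 [ 88. 217. 190. 310.] [ 0.468 -0.205  0.116]
tray 0.23 [134. 242. 162. 266.] [ 0.467 -0.182  0.116]
saucer 0.92 [310. 148. 379. 19
[... 448 characters left out ...]
0.121]
cup 0.63 [306. 286. 327. 309.] [ 0.46  -0.188  0.121]
cup 0.41 [228. 247. 257. 266.] [ 0.452 -0.015  0.121]
case 0.7 [203. 212. 318. 287.] [ 0.468 -0.046  0.145]
tray 0.79 [271. 272. 372. 343.] [ 0.453 -0.206  0.116]
tray 0.5 [214. 166. 281. 196.] [0.662 0.201 0.116]
saucer 0.91 [212. 166. 283. 196.] [0.657 0.195 0.12 ]
dish 0.79 [151. 192. 213. 231.] [0.468 0.189 0.125]
offcut 0.59 [357. 238. 434. 287.] [ 0.647 -0.218  0.109]
offcut 0.56 [200. 212. 317. 287.] [ 0.5   -0.006  0.109]
jar 0.93 [332. 184. 350. 216.] [ 0.686 -0.054  0.16 ]
wrist [0.133 0.54  0.375] 325.19226210127806
tray 0.61 [  0. 415.  11. 418.] [ 0.42  -0.215  0.116]
dish 0.49 [121. 409. 145. 420.] [0.404 0.211 0.125]
```

View pics/scene0.png

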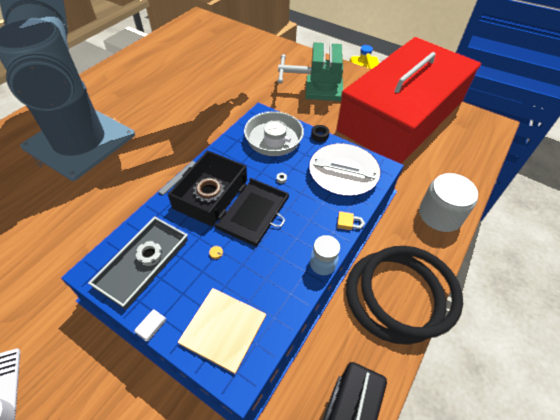

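View pics/side0.png

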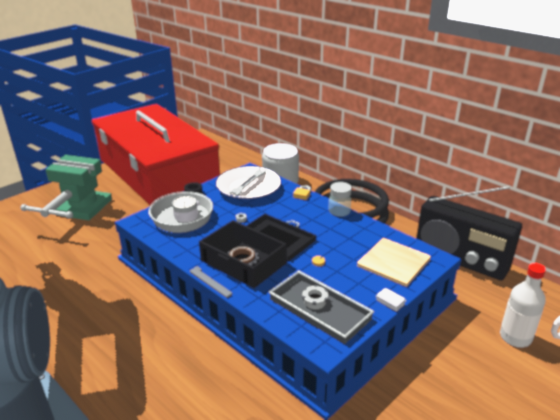

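The scene view shows the dish with the gauge at about (274,134), the saucer with the spanner at (345,170), the case with the freewheel at (208,187), the tray with the cup at (147,253) and the offcut at (222,330). The side view agrees. Next I'll raise the arm for an overhead look.

```bash
python3 -m creep '[[[0,0,-0.19,-0.19],[0,0,-0.19,-0.19],[0,0,-0.19,-0.19],[0,0,-0.19,-0.19],[0,0,0,0]]]'
python3 -m creep '[[[-0.08,-0.13,0,0],[-0.08,-0.13,0,0],[-0.08,-0.13,0,0],[-0.08,-0.13,0,0],[-0.08,-0.13,0,0]]]'
python3 -m creep '[[[-0.08,-0.13,0,0],[-0.08,-0.13,0,0],[-0.08,-0.13,0,0],[-0.08,-0.13,0,0],[-0.08,-0.13,0,0]]]'
python3 -m creep '[[[-0.08,-0.13,0,0],[-0.08,-0.13,0,0],[-0.08,-0.13,0,0],[-0.08,-0.13,0,0],[-0.08,-0.13,0,0]]]'
python3 -m creep '[[[-0.08,-0.13,0,0],[-0.08,-0.13,0,0],[-0.08,-0.13,0,0],[-0.08,-0.13,0,0],[0,0,0,0]]]'
cat > look.py <<'E'
import sys
from h import *
Z=dict(gauge=.139,spanner=.12,freewheel=.12,cup=.121,case=.145,tray=.116,saucer=.12,dish=.125,offcut=.109,jar=.16)
c=r.calibration('wrist'); snap('wrist',sys.argv[1])
print(np.round(-np.array(c['R']).T@c['t'],3),np.round(r.get_obs()['tcp_pos'],3))
for n in (sys.argv[2].split(',') if len(sys.argv)>2 else Z):
    for b in r.boxes_of(n,'wrist')[:2]:
        e=b['extent']; print(n,round(b['score'],2),np.round(e),np.round(atz('wrist',(e[0]+e[2])/2,(e[1]+e[3])/2,Z[n],c),3))
E
python3 look.py w1.png
```

```text
clock: 2.07
tcp_pos: [0.2056, 0.5126, 0.392]
tcp_rot: [0.004, -0.002, 1.0, 0.006]
ft_force: [0.4, -0.0, 0.6]
gripper_width: 0.0855
gripper_force: 0.0
clock: 2.48
tcp_pos: [0.2846, 0.3794, 0.3831]
tcp_rot: [0.0, 0.0, 1.0, 0.0]
ft_force: [0.7, 0.3, -0.5]
gripper_width: 0.0855
gripper_force: 0.0
clock: 2.9
tcp_pos: [0.3646, 0.2491, 0.3833]
tcp_rot: [0.0, 0.001, 1.0, 0.0]
ft_force: [0.7, 0.3, 0.2]
gripper_width: 0.0852
gripper_force: 0.0
clock: 3.32
tcp_pos: [0.4446, 0.119, 0.3833]
tcp_rot: [0.0, 0.001, 1.0, 0.0]
ft_force: [0.7, -0.2, -0.3]
gripper_width: 0.0854
gripper_force: 0.0
clock: 3.73
tcp_pos: [0.5102, 0.0119, 0.382]
tcp_rot: [-0.0, 0.003, 1.0, -0.001]
ft_force: [0.8, -0.1, -0.4]
gripper_width: 0.0852
gripper_force: 0.0
[0.433 0.013 0.526] [0.509 0.014 0.382]
gauge 0.81 [401. 132. 445. 182.] [0.487 0.191 0.139]
spanner 0.78 [395. 233. 412. 281.] [0.636 0.187 0.12 ]
freewheel 0.74 [243. 105. 294. 154.] [ 0.458 -0.005  0.12 ]
freewheel 0.24 [207.  82. 326. 252.] [ 0.505 -0.008  0.12 ]
cup 0.9 [124. 127. 152. 159.] [ 0.468 -0.179  0.121]
case 0.61 [207.  83. 328. 252.] [ 0.501 -0.006  0.145]
case 0.16 [395. 230. 411. 283.] [0.621 0.175 0.145]
tray 0.68 [ 80. 103. 189. 171.] [ 0.46  -0.187  0.116]
tray 0.28 [248. 297. 282. 342.] [ 0.741 -0.017  0.116]
saucer 0.84 [359. 221. 448. 310.] [0.65  0.189 0.12 ]
dish 0.61 [380.  96. 470. 197.] [0.475 0.199 0.125]
offcut 0.65 [104. 232. 172. 297.] [ 0.653 -0.213  0.109]
jar 0.91 [249. 297. 280. 343.] [ 0.71  -0.014  0.16 ]
```

```bash
python3 -c "
import cv2
im=cv2.imread('pics/w1.png');cv2.imwrite('pics/w1b.png',cv2.resize(im,(800,600),interpolation=cv2.INTER_CUBIC))"
```

```text
(no output)
```

View pics/w1b.png

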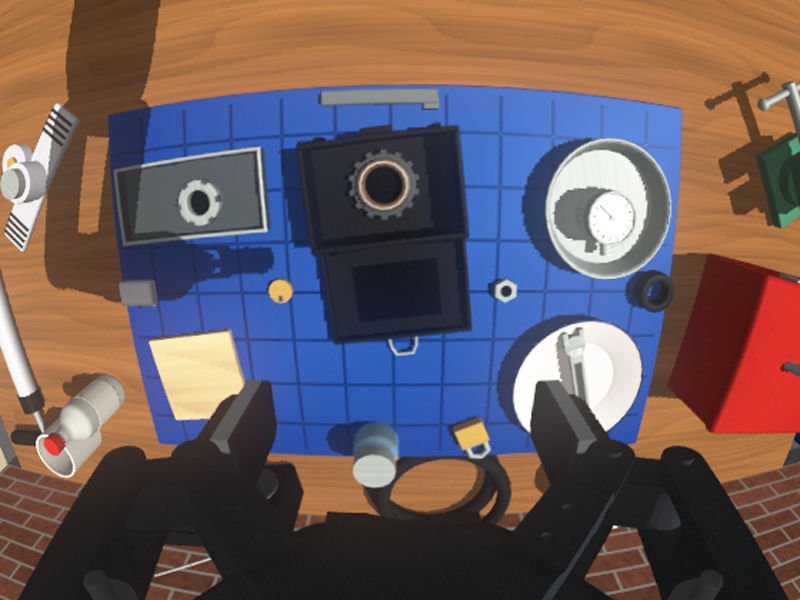

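The overhead view (scaled by 1.43) shows the tray at about (190,195), the case well at (384,190), the dish at (608,207), the saucer at (578,380) and the offcut at (197,375). The gauge spigot appears to point down-left, and a finger hides part of the spanner.

Run:
```python
from h import *
c=r.calibration('wrist')
P=lambda pts,z:np.array([atz('wrist',u/1.42857,v/1.42857,z,c)[:2] for u,v in pts])
def quad(n,p,z):
    q=P(p,z); e=(q[1]-q[0]+q[2]-q[3])/2; print(n,q.mean(0).round(3),'len',np.linalg.norm(e).round(3),'yaw of y axis off world y',np.arctan2(-e[0],e[1]).round(3),np.linalg.norm(q[3]-q[0]).round(3))
quad('tray',[(116,170),(262,148),(268,230),(124,243)],.116)
quad('case',[(298,143),(460,127),(467,237),(315,250)],.145)
quad('offcut',[(150,341),(231,331),(244,408),(175,420)],.109)
for n,p,z in[('dish',[(546,207),(671,207),(608,138),(608,278)],.125),('saucer',[(512,380),(643,380),(578,318),(578,440)],.12)]:
    q=P(p,z);print(n,q.mean(0).round(3),(q[1]-q[0]).round(3),(q[3]-q[2]).round(3))
for n,p,z in[('cup',(200,201),.118),('fw',(384,183),.119),('gauge',(611,217),.136),('sp1',(573,338),.122),('sp2',(583,398),.122),('spig',(590,245),.115)]: print(n,P([p],z).round(3))
```

```text
tray [ 0.46  -0.188] len 0.161 yaw of y axis off world y 0.041 0.075
case [0.457 0.002] len 0.131 yaw of y axis off world y 0.086 0.091
offcut [ 0.652 -0.205] len 0.098 yaw of y axis off world y 0.189 0.1
dish [0.47  0.209] [-0.007  0.132] [0.132 0.011]
saucer [0.651 0.201] [0.007 0.152] [0.145 0.024]
cup [[ 0.464 -0.173]]
fw [[0.454 0.001]]
gauge [[0.477 0.205]]
sp1 [[0.6   0.185]]
sp2 [[0.669 0.207]]
spig [[0.508 0.195]]
```

```bash
python3 -m creep '[[[0.022,-0.095,0.08,0.02],[0.022,-0.095,0.08,0.02],[0.022,-0.095,0.08,0.02],[0.022,-0.095,0.08,0.02],[0.022,-0.095,0.08,0]]]' -0.4 30 >/dev/null
python3 -m creep '[[[0.022,-0.095,0.08,0],[0.022,-0.095,0.08,0],[0.022,-0.095,0.08,0],[0.022,-0.095,0.08,0],[0.022,-0.095,0.08,0]]]' >/dev/null
python3 -m creep '[[[0,0,0,0],[0,0,0,0],[0,0,0,0],[0,0,0,0],[0,0,0,0]]]'
python3 look.py w2.png cup,tray
```

```text
clock: 5.53
tcp_pos: [0.4589, -0.1716, 0.2243]
tcp_rot: [0.001, 0.02, 1.0, -0.0]
ft_force: [-0.2, -0.1, 0.6]
gripper_width: 0.0599
gripper_force: 0.0
[ 0.382 -0.168  0.368] [ 0.459 -0.172  0.224]
cup 0.74 [246. 193. 301. 246.] [ 0.469 -0.179  0.121]
tray 0.78 [152. 155. 353. 260.] [ 0.46  -0.196  0.116]
tray 0.47 [247. 190. 298. 245.] [ 0.469 -0.18   0.116]
```

View pics/w2.png

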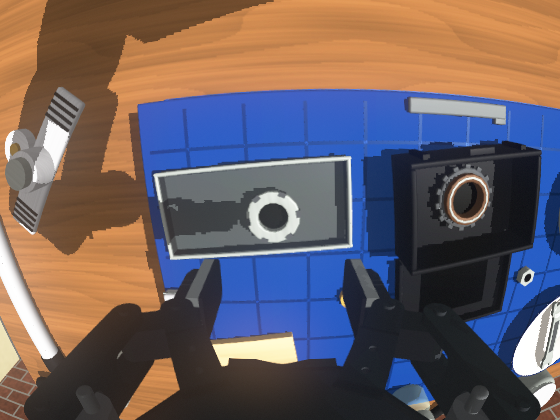

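The cup shows at (273,216), centred in the gap between the fingers at (205,285) and (362,285), and clear of the tray walls.

```bash
cat > go.py <<'E'
import sys
from h import *
from scipy.spatial.transform import Rotation
o=r.get_obs(); w,x,y,z=o['tcp_rot']; R=Rotation.from_quat([x,y,z,w]).as_matrix()
d=np.array([float(a) for a in sys.argv[1:4]])-o['tcp_pos']
# optional yaw: world angle of tool y relative to world +y (ccw)
ang=np.arctan2(-R[0,1],R[1,1])
print('t',round(float(o['clock']),1),'units',np.round(R.T@d/.2,3),'yaw now(ccw)',round(ang,3), 'F',np.round(o['ft_force'],1),'w',round(float(o['gripper_width']),4))
if len(sys.argv)>4: print('turn units',round(-(float(sys.argv[4])-ang)/.5,3))
E
python3 go.py .466 -.179 .106
python3 - <<'E'
from h import *
c=r.calibration('wrist')
q=np.array([atz('wrist',u,v,.116,c)[:2] for u,v in [(154,172),(350,157),(351,247),(171,259)]]);print(q.round(3),q.mean(0))
print(atz('wrist',273,216,.12,c))
E
```

```text
t 5.7 units [-0.038 -0.035  0.59 ] yaw now(ccw) -0.04 F [ 1.2 -1.5 -0.2] w 0.0597
[[ 0.425 -0.276]
 [ 0.42  -0.117]
 [ 0.498 -0.114]
 [ 0.504 -0.273]] [ 0.4616707  -0.19507356]
[ 0.46542271 -0.17928137  0.12      ]
```

```bash
python3 -m creep '[[[-0.038,-0.035,0.11,0],[0,0,0.12,0],[0,0,0.12,0],[0,0,0.12,0],[0,0,0.12,0]]]' >/dev/null
python3 -m creep '[[[0,0,0,0],[0,0,0,0],[0,0,0,0],[0,0,0,0],[0,0,0,0]]]'
python3 -m creep '[[[0,0,0,0],[0,0,0,0],[0,0,0,0],[0,0,0,0],[0,0,0,0]]]' 0.6 40
python3 -m creep '[[[0,0,-0.05,0],[0,0,-0.1,0],[0,0,-0.12,0],[0,0,-0.12,0],[0,0,-0.12,0]]]'
python3 go.py .652 -.205 .21
```

```text
clock: 6.52
tcp_pos: [0.4665, -0.1801, 0.107]
tcp_rot: [0.001, 0.02, 1.0, -0.001]
ft_force: [-0.1, -0.5, -0.6]
gripper_width: 0.0599
gripper_force: 0.0
clock: 6.93
tcp_pos: [0.4661, -0.1799, 0.1067]
tcp_rot: [0.001, 0.02, 1.0, -0.001]
ft_force: [-0.9, 1.6, 6.6]
gripper_width: 0.0416
gripper_force: 39.5
clock: 7.35
tcp_pos: [0.4652, -0.1793, 0.209]
tcp_rot: [-0.0, 0.02, 1.0, 0.0]
ft_force: [0.4, -0.9, -0.6]
gripper_width: 0.0419
gripper_force: 40.6
t 7.3 units [-0.938 -0.09  -0.005] yaw now(ccw) -0.041 F [ 0.4 -0.9 -0.6] w 0.0419
```

```bash
python3 -m creep '[[[-0.09,-0.009,0,0],[-0.14,-0.014,0,0],[-0.16,-0.015,0,0],[-0.16,-0.015,0,0],[-0.16,-0.015,0,0]]]' >/dev/null
python3 -m creep '[[[-0.14,-0.014,0,0],[-0.08,-0.008,0,0],[0,0,0.08,0],[0,0,0.1,0],[0,0,0.1,0]]]' >/dev/null
python3 -m creep '[[[0,0,0.1,0],[0,0,0.04,0],[0,0,0,0],[0,0,0,0],[0,0,0,0]]]' 
python3 go.py .652 -.205 .1135
```

```text
clock: 8.6
tcp_pos: [0.6515, -0.2055, 0.1251]
tcp_rot: [0.001, 0.02, 1.0, -0.001]
ft_force: [0.5, 0.3, -0.9]
gripper_width: 0.0415
gripper_force: 40.7
t 8.6 units [-0.002  0.003  0.058] yaw now(ccw) -0.041 F [ 0.5  0.3 -0.9] w 0.0415
```

```bash
python3 -m creep '[[[0,0,0.02,0],[0,0,0.02,0],[0,0,0.015,0],[0,0,0,0],[0,0,0,0]]]' 
python3 -m creep '[[[0,0,0,0],[0,0,0,0],[0,0,0,0],[0,0,0,0],[0,0,0,0]]]' -0.5
python3 -m creep '[[[0,0,-0.05,0],[0,0,-0.15,0],[0,0,-0.2,0],[0,0,-0.2,-0.04],[0,0,-0.1,-0.04]]]' >/dev/null
python3 go.py .66 .195 .25 0
python3 look.py w3.png cup,offcut
```

```text
clock: 9.02
tcp_pos: [0.6508, -0.2051, 0.1129]
tcp_rot: [0.0, 0.02, 1.0, -0.0]
ft_force: [-0.4, -0.9, 2.2]
gripper_width: 0.0415
gripper_force: 40.9
clock: 9.43
tcp_pos: [0.6505, -0.205, 0.1122]
tcp_rot: [-0.0, 0.02, 1.0, 0.0]
ft_force: [0.0, -0.9, 0.3]
gripper_width: 0.064
gripper_force: 0.0
t 9.8 units [-0.04   2.004  0.039] yaw now(ccw) 0.0 F [0.4 0.  0.6] w 0.0642
turn units 0.0
[ 0.574 -0.205  0.402] [ 0.653 -0.206  0.263]
cup 0.71 [258. 171. 307. 219.] [ 0.652 -0.206  0.121]
cup 0.34 [551. 188. 559. 254.] [0.68  0.127 0.121]
offcut 0.57 [214. 137. 337. 250.] [ 0.654 -0.212  0.109]
```

```bash
python3 -m creep '[[[0,0.1,0,0],[0,0.16,0,0],[0,0.19,0,0],[0,0.19,0,0],[0,0.19,0,0]]]' >/dev/null
python3 -m creep '[[[-0.02,0.19,0.01,0],[-0.02,0.19,0.01,0],[0,0.19,0,0],[0,0.19,0,0],[0,0.19,0,0]]]' >/dev/null
python3 -m creep '[[[0,0.14,0,0],[0,0.08,0,0],[0,0,0,0],[0,0,0,0],[0,0,0,0]]]' 
python3 look.py w4.png spanner,saucer,gauge,dish
```

```text
clock: 11.25
tcp_pos: [0.6589, 0.1935, 0.2476]
tcp_rot: [-0.001, 0.001, 1.0, -0.001]
ft_force: [0.2, -0.2, -0.5]
gripper_width: 0.0637
gripper_force: 0.0
[0.582 0.194 0.391] [0.659 0.193 0.248]
spanner 0.6 [249. 126. 313. 267.] [0.656 0.192 0.12 ]
saucer 0.66 [198. 108. 365. 278.] [0.653 0.193 0.12 ]
gauge 0.92 [257.   2. 316.  39.] [0.511 0.197 0.139]
gauge 0.74 [ 50. 240. 112. 302.] [ 0.727 -0.012  0.139]
dish 0.92 [213.   0. 375.  59.] [0.515 0.203 0.125]
```

View pics/w4.png

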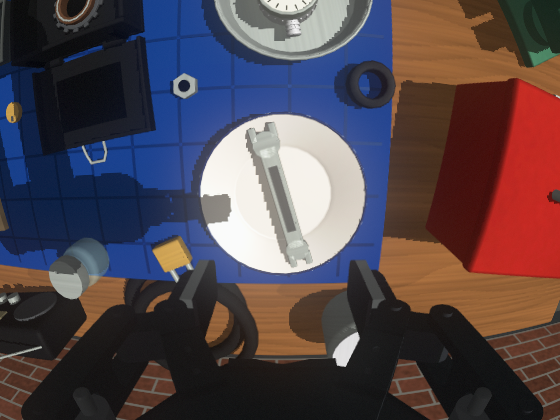

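The spanner runs from (263,126) to (299,264) across the saucer. The gauge's spigot points towards the saucer, at about (293,30).

```bash
python3 - <<'E'
from h import *
c=r.calibration('wrist')
p=lambda u,v,z:atz('wrist',u,v,z,c)[:2]
a,b=p(263,127,.122),p(299,264,.122); d=b-a
print('spanner',(a+b)/2,np.linalg.norm(d),'ccw dir vs +x',np.arctan2(d[1],d[0]))
q=np.array([p(u,v,.12) for u,v in[(200,193),(367,193),(281,112),(283,273)]]);print('saucer',q.round(3),q[:2,1].mean(),q[2:,0].mean())
print('spigot tip',p(294,36,.115))
a=np.arctan2(d[1],d[0])
E
python3 go.py .657 .194 .116 .13
```

```text
spanner [0.65885478 0.1934731 ] 0.12836568056529332 ccw dir vs +x 0.24364917951072068
saucer [[0.653 0.121]
 [0.654 0.269]
 [0.584 0.193]
 [0.732 0.194]] 0.1947797706165969 0.6579902644190136
spigot tip [0.51846969 0.20394199]
t 11.5 units [0.011 0.003 0.662] yaw now(ccw) -0.003 F [-0.1 -0.4  0.1] w 0.0642
turn units -0.266
```

```bash
python3 -m creep '[[[0,0,0.05,-0.124],[0,0,0.1,-0.124],[0,0,0.12,-0.124],[0,0,0.12,-0.124],[0,0,0.1,0]]]' 0.2 40 >/dev/null
python3 -m creep '[[[0,0,0.08,0],[0,0,0.06,0],[0,0,0.03,0],[0,0,0,0],[0,0,0,0]]]'
python3 go.py .659 .1935 .1145 .244
python3 look.py w5.png spanner
```

```text
clock: 12.33
tcp_pos: [0.6594, 0.1948, 0.1169]
tcp_rot: [0.0, -0.123, 0.992, 0.0]
ft_force: [0.2, -0.2, -0.4]
gripper_width: 0.0335
gripper_force: 0.0
t 12.3 units [ 0.003 -0.006  0.012] yaw now(ccw) 0.247 F [ 0.2 -0.2 -0.4] w 0.0335
turn units 0.006
[0.585 0.176 0.26 ] [0.66  0.195 0.118]
spanner 0.67 [251. 131. 305. 362.] [0.646 0.189 0.12 ]
```

View pics/w5.png

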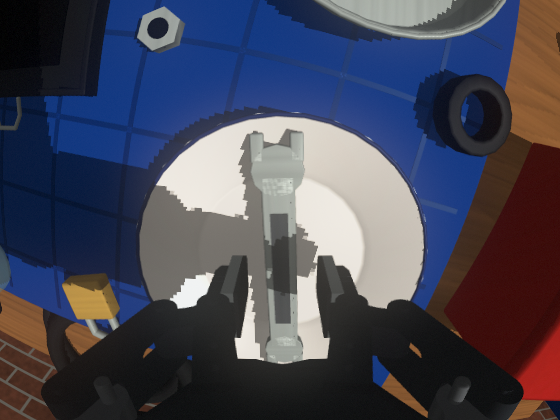

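The spanner lies straight between the fingers, at about column 280.

```bash
python3 -m creep '[[[0.003,-0.006,0.02,0],[0,0,0,0],[0,0,0,0],[0,0,0,0],[0,0,0,0]]]' >/dev/null
python3 -m creep '[[[0,0,0,0],[0,0,0,0],[0,0,0,0],[0,0,0,0],[0,0,0,0]]]' 0.9 60
python3 -m creep '[[[0,0,-0.02,0],[0,0,-0.05,0],[0,0,-0.1,0],[0,0,-0.15,0],[0,0,-0.15,0]]]'
python3 go.py .659 .1935 .25 0
```

```text
clock: 13.27
tcp_pos: [0.6588, 0.1937, 0.1125]
tcp_rot: [0.0, -0.123, 0.992, 0.0]
ft_force: [0.1, -0.2, 0.9]
gripper_width: 0.0127
gripper_force: 58.4
clock: 13.68
tcp_pos: [0.6579, 0.1935, 0.207]
tcp_rot: [-0.001, -0.123, 0.992, -0.0]
ft_force: [-0.0, 0.5, -0.1]
gripper_width: 0.013
gripper_force: 58.4
t 13.7 units [-0.005 -0.001 -0.215] yaw now(ccw) 0.247 F [-0.   0.5 -0.1] w 0.013
turn units 0.494
```

```bash
python3 -m creep '[[[0,0,-0.05,-0.22],[0,0,-0.05,-0.22],[0,0,-0.05,-0.22],[0,0,-0.05,-0.22],[0,0,0,-0.22]]]' >/dev/null
python3 -m creep '[[[0,0,0,-0.22],[0,0,0,-0.22],[0,0,0,-0.22],[0,0,0,-0.22],[0,0,0,-0.22]]]' >/dev/null
python3 -m creep '[[[0,0,0,-0.22],[0,0,0,-0.22],[0,0,0,-0.08],[0,0,0,0],[0,0,0,0]]]'
python3 go.py .462 -.194 .25 1.606
```

```text
clock: 14.93
tcp_pos: [0.6586, 0.1936, 0.2469]
tcp_rot: [-0.0, 0.719, -0.695, 0.0]
ft_force: [0.3, 0.2, -1.0]
gripper_width: 0.0126
gripper_force: 58.4
t 14.9 units [ 1.903  1.05  -0.016] yaw now(ccw) 1.606 F [ 0.3  0.2 -1. ] w 0.0126
turn units -0.001
```

```bash
python3 -m creep '[[[0.08,0.045,0,0],[0.145,0.08,0,0],[0.145,0.08,0,0],[0.145,0.08,0,0],[0.145,0.08,0,0]]]' >/dev/null
python3 -m creep '[[[0.145,0.08,0,0],[0.145,0.08,0,0],[0.145,0.08,0,0],[0.145,0.08,0,0],[0.145,0.08,0,0]]]' >/dev/null
python3 -m creep '[[[0.145,0.08,0,0],[0.145,0.08,0,0],[0.145,0.08,0,0],[0.083,0.045,0,0],[0,0,0,0]]]' >/dev/null
python3 -m creep '[[[0,0,0.1,0],[0,0,0.15,0],[0,0,0.15,0],[0,0,0.1,0],[0,0,0,0]]]'
python3 go.py .462 -.194 .102 1.606
python3 look.py w6.png spanner,tray
```

```text
clock: 16.6
tcp_pos: [0.4353, -0.0507, 0.1523]
tcp_rot: [-0.062, -0.64, 0.763, -0.061]
ft_force: [-0.5, 0.4, -0.7]
gripper_width: 0.0127
gripper_force: 58.5
t 16.6 units [ 0.629 -0.251  0.369] yaw now(ccw) 1.397 F [-0.5  0.4 -0.7] w 0.0127
turn units -0.417
[ 0.425 -0.101  0.307] [ 0.437 -0.051  0.155]
spanner 0.94 [253. 140. 309. 364.] [ 0.436 -0.052  0.12 ]
tray 0.75 [139.   0. 289. 171.] [ 0.459 -0.157  0.116]
```

View pics/w6.png

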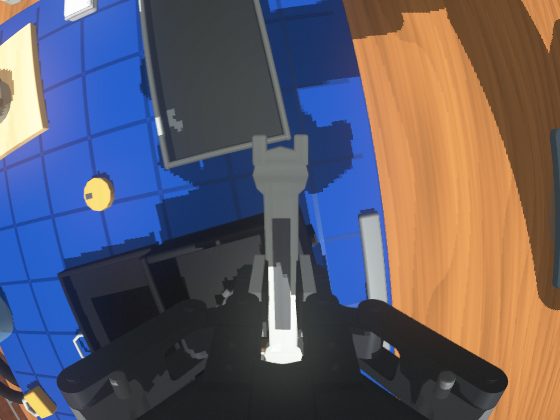

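The arm ran into a wrist limit short of the tray: the spanner is above the case at about (280,250), with no contact. I'll lift and use the opposite yaw.

```bash
python3 -m creep '[[[0,0,-0.1,0],[0,0,-0.15,0],[0,0,-0.15,0],[0,0,-0.15,0],[0,0,0,0]]]'
python3 -c "
from h import *
print(r.get_obs()['qpos'].round(3))"; python3 go.py .462 -.194 .25 -1.536
```

```text
clock: 17.17
tcp_pos: [0.4426, -0.0318, 0.2726]
tcp_rot: [-0.055, -0.64, 0.763, -0.07]
ft_force: [0.6, 0.8, 0.3]
gripper_width: 0.0128
gripper_force: 58.7
[-0.184  0.036  1.713 -0.178  1.358 -3.117]
t 17.2 units [ 0.75  -0.23   0.255] yaw now(ccw) 1.4 F [0.6 0.8 0.3] w 0.0128
turn units 5.872
```

```bash
for i in 1 2 3 4 5; do python3 -m creep '[[[0,0,0,0.23],[0,0,0,0.23],[0,0,0,0.23],[0,0,0,0.23],[0,0,0,0.23]]]' |sed -n 1,3p; done
python3 go.py .462 -.194 .25 -1.536
```

```text
clock: 17.58
tcp_pos: [0.4393, -0.0318, 0.2662]
tcp_rot: [-0.037, -0.395, 0.914, -0.079]
clock: 18.0
tcp_pos: [0.4393, -0.0318, 0.2661]
tcp_rot: [-0.013, -0.12, 0.989, -0.087]
clock: 18.42
tcp_pos: [0.4393, -0.0319, 0.2661]
tcp_rot: [0.012, 0.166, 0.982, -0.087]
clock: 18.83
tcp_pos: [0.4393, -0.0318, 0.2661]
tcp_rot: [0.036, 0.437, 0.895, -0.08]
clock: 19.25
tcp_pos: [0.4393, -0.0318, 0.2661]
tcp_rot: [0.057, 0.673, 0.734, -0.067]
t 19.2 units [-0.791  0.046  0.22 ] yaw now(ccw) -1.486 F [ 0.3 -0.1 -0.1] w 0.0128
turn units 0.101
```

```bash
for i in 1 2 3 4 5; do python3 -m creep '[[[0,0,0,0.23],[0,0,0,0.23],[0,0,0,0.23],[0,0,0,0.23],[0,0,0,0.23]]]' |sed -n 2,3p; done
python3 -m creep '[[[0,0,-0.1,0.23],[0,0,-0.1,0.23],[0,0,0,0.2],[0,0,0,0],[0,0,0,0]]]'|sed -n 1,3p
cat > tilt.py <<'E'
from h import *
from scipy.spatial.transform import Rotation
o=r.get_obs(); w,x,y,z=o['tcp_rot']; R=Rotation.from_quat([x,y,z,w]).as_matrix()
print('toolz',R[:,2].round(3),'q',o['qpos'].round(3),'tcp',o['tcp_pos'].round(3),'yaw',np.arctan2(-R[0,1],R[1,1]).round(3),'+y in tool',(R.T@[0,1,0]).round(2),'+z',(R.T@[0,0,1]).round(2))
E
python3 tilt.py
```

```text
tcp_pos: [0.4393, -0.0318, 0.2661]
tcp_rot: [0.074, 0.854, 0.513, -0.048]
tcp_pos: [0.4393, -0.0318, 0.2661]
tcp_rot: [0.084, 0.964, 0.25, -0.025]
tcp_pos: [0.4393, -0.0318, 0.2661]
tcp_rot: [0.088, 0.996, -0.034, 0.0]
tcp_pos: [0.4393, -0.0318, 0.2661]
tcp_rot: [0.084, 0.945, -0.314, 0.025]
tcp_pos: [0.4393, -0.0318, 0.2661]
tcp_rot: [0.074, 0.817, -0.57, 0.048]
clock: 21.75
tcp_pos: [0.4392, -0.0248, 0.3048]
tcp_rot: [0.065, 0.716, -0.693, 0.058]
toolz [-0.007 -0.175 -0.985] q [-0.169  0.021  1.65  -0.175  1.45   2.959] tcp [ 0.439 -0.025  0.305] yaw 1.602 +y in tool [-0.98 -0.03 -0.17] +z [ 0.17  0.01 -0.98]
```

```bash
python3 -m creep '[[[-0.12,0,-0.02,0],[-0.12,0,-0.02,0],[-0.12,0,-0.02,0],[-0.12,0,-0.02,0],[-0.12,0,-0.02,0]]]'|sed -n 1,1p; python3 tilt.py
python3 -m creep '[[[-0.1,0,-0.02,0],[-0.1,0,-0.02,0],[0,0,0,0],[0,0,0,0],[0,0,0,0]]]'|sed -n 1,1p; python3 tilt.py
```

```text
clock: 22.17
toolz [-0.01  -0.146 -0.989] q [ 0.027  0.043  1.617 -0.146  1.496  3.114] tcp [0.435 0.071 0.307] yaw 1.636 +y in tool [-0.99 -0.07 -0.15] +z [ 0.14  0.02 -0.99]
clock: 22.58
toolz [-0.011 -0.126 -0.992] q [ 0.054  0.045  1.6   -0.126  1.514  3.116] tcp [0.434 0.09  0.312] yaw 1.657 +y in tool [-0.99 -0.09 -0.13] +z [ 0.12  0.02 -0.99]
```

```bash
python3 -m creep '[[[-0.12,0,-0.015,0],[-0.12,0,-0.015,0],[-0.12,0,-0.015,0],[-0.12,0,-0.015,0],[-0.12,0,-0.015,0]]]'|sed -n 1,1p; python3 tilt.py
python3 -m creep '[[[0,0,0,0.2],[0,0,0,0.2],[0,0,0,0.2],[0,0,0,0],[0,0,0,0]]]'|sed -n 1,1p; python3 tilt.py
```

```text
clock: 23.0
toolz [-0.017 -0.063 -0.998] q [ 0.141  0.055  1.563 -0.06   1.549  3.116] tcp [0.426 0.151 0.321] yaw 1.738 +y in tool [-0.98 -0.17 -0.06] +z [ 0.06  0.03 -1.  ]
clock: 23.42
toolz [-0.015  0.004 -1.   ] q [-7.600e-02  3.000e-03  1.612e+00  3.000e-03  1.542e+00  3.116e+00] tcp [0.426 0.08  0.323] yaw 1.52 +y in tool [-1.    0.05  0.  ] +z [-0.    0.02 -1.  ]
```

```bash
for i in 1 2 3 4 5; do python3 -m creep '[[[0,0,0,-0.23],[0,0,0,-0.23],[0,0,0,-0.23],[0,0,0,-0.23],[0,0,0,-0.23]]]' |sed -n 2,2p; done
python3 -m creep '[[[0,0,0,-0.23],[0,0,0,-0.23],[0,0,0,-0.23],[0,0,0,0],[0,0,0,0]]]'|sed -n 1,3p
python3 tilt.py;python3 go.py .462 -.194 .16 -1.536
```

```text
tcp_pos: [0.4262, 0.0816, 0.3227]
tcp_pos: [0.4262, 0.0816, 0.3227]
tcp_pos: [0.4262, 0.0817, 0.3227]
tcp_pos: [0.4262, 0.0817, 0.3227]
tcp_pos: [0.4262, 0.0817, 0.3227]
clock: 25.92
tcp_pos: [0.4262, 0.0812, 0.3227]
tcp_rot: [-0.007, 0.697, 0.717, -0.004]
toolz [-0.016  0.004 -1.   ] q [-0.072  0.004  1.612  0.002  1.542 -0.1  ] tcp [0.426 0.081 0.323] yaw -1.543 +y in tool [1.   0.03 0.  ] +z [ 0.   -0.02 -1.  ]
t 25.9 units [-1.384  0.153  0.805] yaw now(ccw) -1.543 F [ 0.6  0.7 -1.2] w 0.0127
turn units -0.013
```

```bash
python3 -m creep '[[[-0.09,0.01,0,0],[-0.14,0.015,0.04,0],[-0.15,0.017,0.06,0],[-0.15,0.017,0.06,0],[-0.15,0.017,0.06,0]]]' >/dev/null
python3 -m creep '[[[-0.15,0.017,0.06,0],[-0.15,0.017,0.06,0],[-0.15,0.017,0.06,0],[-0.14,0.015,0.06,0],[-0.11,0.012,0.06,0]]]' >/dev/null
python3 -m creep '[[[0,0,0.1,0],[0,0,0.1,0],[0,0,0.05,0],[0,0,0,0],[0,0,0,0]]]'
python3 tilt.py; python3 look.py w7.png spanner,tray;python3 go.py .462 -.194 .102 -1.536
```

```text
clock: 27.17
tcp_pos: [0.4628, -0.1939, 0.1672]
tcp_rot: [-0.007, 0.697, 0.717, -0.004]
ft_force: [0.5, 0.8, -0.9]
gripper_width: 0.0129
gripper_force: 58.6
toolz [-0.016  0.004 -1.   ] q [-0.615  0.237  1.729 -0.007  1.19  -0.641] tcp [ 0.463 -0.194  0.167] yaw -1.542 +y in tool [1.   0.03 0.  ] +z [ 0.   -0.02 -1.  ]
[ 0.463 -0.117  0.311] [ 0.463 -0.194  0.168]
spanner 0.57 [255. 137. 308. 365.] [ 0.463 -0.205  0.12 ]
tray 0.96 [214. 104. 346. 296.] [ 0.46  -0.172  0.116]
t 27.3 units [ 0.003 -0.003  0.333] yaw now(ccw) -1.541 F [ 0.6 -0.3 -1.5] w 0.0128
turn units -0.011
```

View pics/w7.png

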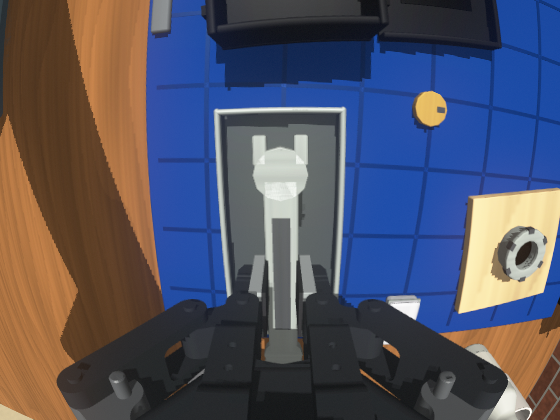

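The spanner lines up in the tray, whose near end is at about row 108, with the spanner jaws at (280,150).

```bash
python3 -m creep '[[[0,0,0.07,0],[0,0,0.08,0],[0,0,0.08,0],[0,0,0.05,0],[0,0,0.02,0]]]' >/dev/null
python3 -m creep '[[[0,0,0.01,0],[0,0,0.01,0],[0,0,0,0],[0,0,0,0],[0,0,0,0]]]'
python3 -m creep '[[[0,0,0,0],[0,0,0,0],[0,0,0,0],[0,0,0,0],[0,0,0,0]]]' 0.35 40
python3 -m creep '[[[0,0,-0.03,0],[0,0,-0.1,0],[0,0,-0.15,0],[0,0,-0.15,0],[0,0,-0.15,0]]]' >/dev/null
python3 look.py w8.png spanner,tray; python3 tilt.py; python3 go.py .456 .002 .25 .0
```

```text
clock: 28.15
tcp_pos: [0.4623, -0.1947, 0.104]
tcp_rot: [-0.006, 0.697, 0.717, -0.004]
ft_force: [-0.1, 0.4, 2.4]
gripper_width: 0.0128
gripper_force: 60.5
clock: 28.57
tcp_pos: [0.4618, -0.1944, 0.1033]
tcp_rot: [-0.006, 0.697, 0.717, -0.004]
ft_force: [0.1, 1.2, 2.0]
gripper_width: 0.0278
gripper_force: 1.0
[ 0.464 -0.117  0.364] [ 0.466 -0.196  0.227]
spanner 0.72 [271. 127. 299. 274.] [ 0.464 -0.187  0.12 ]
tray 0.55 [230. 107. 332. 298.] [ 0.46  -0.19   0.116]
toolz [-0.011 -0.    -1.   ] q [-0.615  0.189  1.648 -0.007  1.313 -0.643] tcp [ 0.465 -0.196  0.222] yaw -1.542 +y in tool [ 1.    0.03 -0.  ] +z [ 0.   -0.01 -1.  ]
t 29.1 units [ 0.989 -0.017 -0.14 ] yaw now(ccw) -1.542 F [-0.4  0.5 -0.7] w 0.0279
turn units -3.083
```

View pics/w8.png

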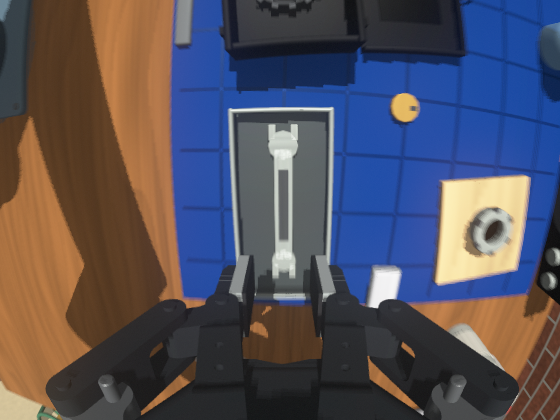

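The spanner lies flat along the middle of the tray, from (283,125) to (283,275). Freewheel next.

```bash
for i in 1 2 3; do python3 -m creep '[[[0,0,-0.02,-0.217],[0,0,-0.02,-0.217],[0,0,-0.02,-0.217],[0,0,-0.02,-0.217],[0,0,0,-0.217]]]' -0.7 >/dev/null; done
python3 go.py .456 .002 .25 .09
```

```text
t 30.4 units [-0.052  0.982  0.087] yaw now(ccw) 0.091 F [-0.7 -0.3 -0.2] w 0.0726
turn units 0.002
```

```bash
python3 -m creep '[[[-0.01,0.1,0,0],[-0.01,0.16,0,0],[-0.01,0.16,0.02,0],[-0.01,0.16,0.02,0],[-0.01,0.16,0.02,0]]]' >/dev/null
python3 -m creep '[[[0,0.14,0.02,0],[0,0.1,0,0],[0,0,0,0],[0,0,0,0],[0,0,0,0]]]'
python3 look.py w9.png freewheel,case
```

```text
clock: 31.22
tcp_pos: [0.4569, 0.001, 0.2512]
tcp_rot: [-0.008, -0.043, 0.999, 0.002]
ft_force: [1.2, -0.3, 0.3]
gripper_width: 0.0726
gripper_force: 0.0
[ 0.383 -0.006  0.396] [0.457 0.001 0.251]
freewheel 0.9 [238. 165. 310. 229.] [ 0.454 -0.006  0.12 ]
case 0.84 [188. 142. 359. 344.] [ 0.487 -0.004  0.145]
```

View pics/w9.png

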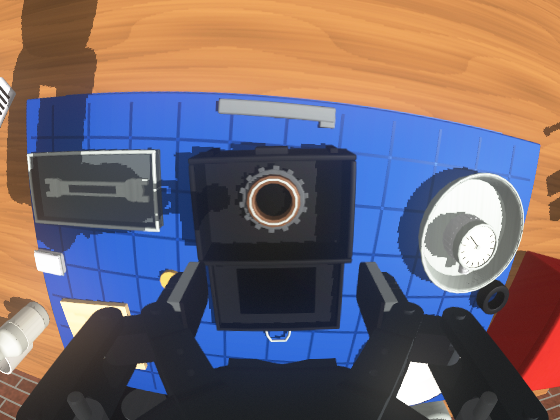

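The freewheel shows at (274,200) in the well, and the case rim runs from (190,157) to (353,262).

```bash
python3 - <<'E'
from h import *
c=r.calibration('wrist')
q=np.array([atz('wrist',u,v,.145,c)[:2] for u,v in[(190,157),(355,153),(352,262),(195,263)]]);print(q.round(3),q.mean(0))
print(atz('wrist',273,199,.12,c),atz('wrist',273,198,.112,c))
q=np.array([atz('wrist',u,v,.125,c)[:2] for u,v in[(418,232),(524,232),(484,173),(450,293)]]);print(q.round(3),q.mean(0))
E
python3 go.py .455 -.007 .101 .09; python3 tilt.py
```

```text
[[ 0.42  -0.076]
 [ 0.407  0.054]
 [ 0.5    0.066]
 [ 0.513 -0.071]] [ 0.46020209 -0.00677416]
[ 0.45640539 -0.00711755  0.12      ] [ 0.45760564 -0.00720832  0.112     ]
[[0.476 0.132]
 [0.468 0.272]
 [0.411 0.194]
 [0.543 0.19 ]] [0.47426047 0.19712659]
t 31.4 units [ 0.002 -0.039  0.753] yaw now(ccw) 0.084 F [-0.1 -0.1  0.6] w 0.0723
turn units -0.011
toolz [-0.016  0.003 -1.   ] q [-2.430e-01  8.600e-02  1.697e+00 -1.000e-03  1.375e+00 -1.898e+00] tcp [0.457 0.    0.252] yaw 0.084 +y in tool [-0.08  1.    0.  ] +z [ 0.02  0.   -1.  ]
```

```bash
python3 -m creep '[[[-0.005,-0.039,0.1,0],[0,0,0.14,0],[0,0,0.14,0],[0,0,0.14,0],[0,0,0.12,0]]]' >/dev/null
python3 -m creep '[[[0,0,0.06,0],[0,0,0.03,0],[0,0,0.02,0],[0,0,0.01,0],[0,0,0,0]]]'
python3 -m creep '[[[0,0,0,0],[0,0,0,0],[0,0,0,0],[0,0,0,0],[0,0,0,0]]]' 0.3 70
python3 go.py .457 -.007 .2
```

```text
clock: 32.2
tcp_pos: [0.457, -0.0063, 0.1002]
tcp_rot: [-0.007, -0.043, 0.999, 0.002]
ft_force: [-0.2, -0.2, -0.2]
gripper_width: 0.0729
gripper_force: 0.0
clock: 32.62
tcp_pos: [0.4573, -0.0061, 0.1016]
tcp_rot: [-0.006, -0.043, 0.999, 0.001]
ft_force: [-1.6, 0.2, 8.8]
gripper_width: 0.0562
gripper_force: 72.4
t 32.6 units [ 0.008 -0.003 -0.492] yaw now(ccw) 0.086 F [-1.6  0.2  8.8] w 0.0562
```

```bash
python3 -m creep '[[[0,0,-0.02,0],[0,0,-0.06,0],[0,0,-0.12,0],[0,0,-0.16,0],[0,0,-0.16,0]]]'
python3 look.py w10.png freewheel,saucer; python3 go.py .655 .195 .22
```

```text
clock: 33.03
tcp_pos: [0.4573, -0.0059, 0.2049]
tcp_rot: [-0.008, -0.043, 0.999, 0.002]
ft_force: [1.7, -1.5, -1.6]
gripper_width: 0.0563
gripper_force: 74.6
[ 0.383 -0.013  0.35 ] [ 0.461 -0.007  0.212]
freewheel 0.84 [218. 221. 347. 337.] [ 0.509 -0.001  0.12 ]
saucer 0.73 [388. 368. 443. 420.] [0.654 0.161 0.12 ]
t 33.2 units [-1.058  0.92  -0.074] yaw now(ccw) 0.086 F [-0.3 -0.  -2.3] w 0.0563
```

View pics/w10.png

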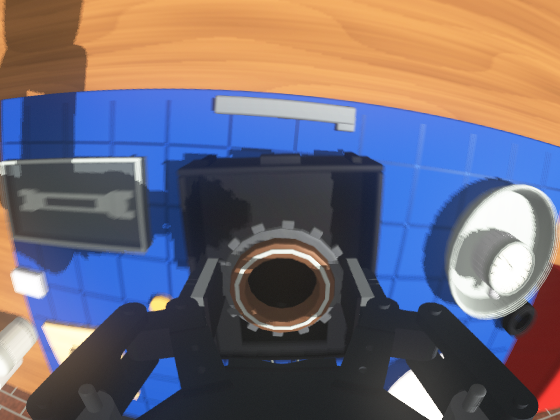

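The freewheel is held level between the fingers, at about (282,280).

```bash
python3 -m creep '[[[-0.06,0.05,-0.05,0],[-0.1,0.087,-0.03,0],[-0.12,0.105,0,0],[-0.12,0.105,0,0],[-0.12,0.105,0,0]]]' >/dev/null
python3 -m creep '[[[-0.12,0.105,0,0],[-0.12,0.105,0,0],[-0.12,0.105,0,0],[-0.11,0.095,0,0],[-0.06,0.05,0,0]]]' >/dev/null
python3 -m creep '[[[0,0,0.04,0],[0,0,0.1,0],[0,0,0.1,0],[0,0,0.08,0],[0,0,0,0]]]'
python3 go.py .656 .195 .1025; python3 tilt.py
```

```text
clock: 34.43
tcp_pos: [0.6468, 0.1926, 0.1472]
tcp_rot: [-0.013, -0.043, 0.999, 0.001]
ft_force: [-1.5, 0.7, -1.8]
gripper_width: 0.0562
gripper_force: 74.8
t 34.4 units [-0.053  0.007  0.222] yaw now(ccw) 0.085 F [-1.5  0.7 -1.8] w 0.0562
toolz [-0.027  0.001 -1.   ] q [ 0.122  0.555  1.294  0.005  1.319 -1.536] tcp [0.647 0.193 0.147] yaw 0.085 +y in tool [-0.09  1.    0.  ] +z [ 0.03  0.   -1.  ]
```

```bash
python3 -m creep '[[[-0.053,0.007,0,0],[0,0,0.06,0],[0,0,0.06,0],[0,0,0.05,0],[0,0,0.02,0]]]' >/dev/null
python3 -m creep '[[[0,0,0.015,0],[0,0,0.01,0],[0,0,0,0],[0,0,0,0],[0,0,0,0]]]'
python3 tilt.py;python3 go.py .656 .195 .1025
```

```text
clock: 35.27
tcp_pos: [0.661, 0.1962, 0.111]
tcp_rot: [-0.007, -0.043, 0.999, 0.002]
ft_force: [-0.3, -1.6, -1.4]
gripper_width: 0.0562
gripper_force: 74.8
toolz [-0.014  0.003 -1.   ] q [ 0.125  0.602  1.303  0.005  1.25  -1.534] tcp [0.661 0.196 0.111] yaw 0.086 +y in tool [-0.09  1.    0.  ] +z [ 0.01  0.   -1.  ]
t 35.3 units [ 0.025 -0.004  0.043] yaw now(ccw) 0.086 F [-0.3 -1.6 -1.4] w 0.0562
```

```bash
python3 -m creep '[[[0.02,0,0.01,0],[0,0,0.01,0],[0,0,0.01,0],[0,0,0,0],[0,0,0,0]]]'
python3 -m creep '[[[0,0,0.008,0],[0,0,0.005,0],[0,0,0,0],[0,0,0,0],[0,0,0,0]]]'
python3 go.py .656 .195 .1025
```

```text
clock: 35.68
tcp_pos: [0.6564, 0.1958, 0.1041]
tcp_rot: [-0.008, -0.043, 0.999, 0.002]
ft_force: [0.5, -0.2, -2.6]
gripper_width: 0.056
gripper_force: 74.8
clock: 36.1
tcp_pos: [0.6566, 0.1958, 0.1018]
tcp_rot: [-0.008, -0.043, 0.999, 0.002]
ft_force: [-0.1, -0.4, -1.0]
gripper_width: 0.0563
gripper_force: 75.0
t 36.1 units [ 0.004 -0.004 -0.004] yaw now(ccw) 0.086 F [-0.1 -0.4 -1. ] w 0.0563
```

```bash
python3 -m creep '[[[0,0,0.003,0],[0,0,0,0],[0,0,0,0],[0,0,0,0],[0,0,0,0]]]' -0.55
python3 -m creep '[[[0,0,-0.03,0],[0,0,-0.08,0],[0,0,-0.15,0],[0,0,-0.19,0],[0,0,-0.15,0]]]' >/dev/null
python3 look.py w11.png freewheel,saucer,gauge,dish
```

```text
clock: 36.52
tcp_pos: [0.6566, 0.1959, 0.1013]
tcp_rot: [-0.008, -0.043, 0.999, 0.002]
ft_force: [0.1, 0.2, 0.4]
gripper_width: 0.0661
gripper_force: 0.0
[0.584 0.189 0.368] [0.662 0.196 0.232]
freewheel 0.58 [242. 167. 323. 241.] [0.654 0.196 0.12 ]
saucer 0.79 [188. 113. 371. 295.] [0.654 0.194 0.12 ]
gauge 0.74 [273.   0. 336.  38.] [0.514 0.199 0.139]
dish 0.59 [230.   0. 396.  58.] [0.517 0.207 0.125]
```

View pics/w11.png

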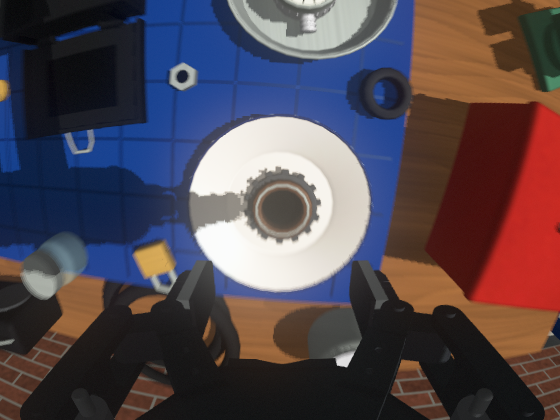

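The freewheel sits flat in the middle of the saucer, at (283,205). Gauge next.

```bash
python3 -m creep '[[[0.08,0,-0.02,0],[0.15,0,-0.02,0],[0.19,0,0,0],[0.19,0,0,0],[0.16,0,0,0]]]' -0.7 >/dev/null
python3 -m creep '[[[0.1,0.03,0,0],[0.05,0.03,0,0],[0,0,0,0],[0,0,0,0],[0,0,0,0]]]'
python3 look.py w12.png gauge,dish
```

```text
clock: 38.02
tcp_pos: [0.4755, 0.1916, 0.2316]
tcp_rot: [-0.008, -0.043, 0.999, 0.002]
ft_force: [0.2, -0.3, -0.3]
gripper_width: 0.0723
gripper_force: 0.0
[0.401 0.185 0.376] [0.476 0.192 0.232]
gauge 0.87 [257. 182. 322. 258.] [0.48  0.198 0.139]
dish 0.84 [212. 125. 377. 281.] [0.47  0.202 0.125]
```

View pics/w12.png

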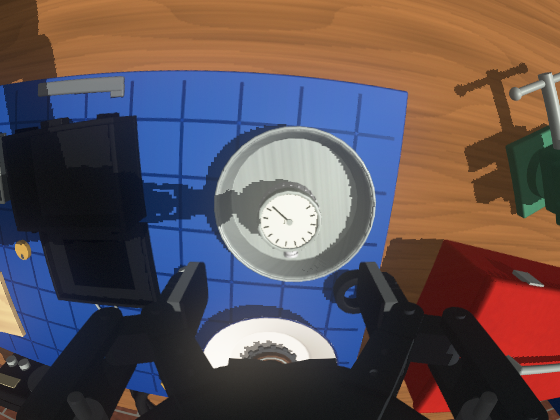

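The dial is at (288,220), with the spigot just below it at (291,254), i.e. along tool -x, so the present yaw suits the grip.

```bash
python3 - <<'E'
from h import *
c=r.calibration('wrist')
print(atz('wrist',288.5,219.5,.139,c),atz('wrist',291,254,.118,c))
q=np.array([atz('wrist',u,v,.125,c)[:2] for u,v in[(214,204),(376,204),(294,126),(294,281)]]);print(q.mean(0),q.round(3))
E
python3 go.py .479 .199 .110
```

```text
[0.47933365 0.19713788 0.139     ] [0.51768905 0.20330302 0.118     ]
[0.4724559 0.2021607] [[0.476 0.136]
 [0.465 0.269]
 [0.409 0.195]
 [0.54  0.208]]
t 38.2 units [-0.031  0.033  0.607] yaw now(ccw) 0.085 F [-0.1 -0.8  0. ] w 0.0725
```

```bash
python3 -m creep '[[[-0.031,0.023,0.08,-0.1],[0,0,0.12,0],[0,0,0.12,0],[0,0,0.12,0],[0,0,0.1,0]]]' -0.45 >/dev/null
python3 -m creep '[[[0,0,0.06,0],[0,0,0.01,0],[0,0,0,0],[0,0,0,0],[0,0,0,0]]]'
python3 -m creep '[[[0,0,0,0],[0,0,0,0],[0,0,0,0],[0,0,0,0],[0,0,0,0]]]' 0.4 50
python3 -m creep '[[[0,0,-0.03,0],[0,0,-0.08,0],[0,0,-0.13,0],[0,0,-0.16,0],[0,0,-0.16,0]]]'
python3 go.py .459 -.005 .22
```

```text
clock: 39.0
tcp_pos: [0.4792, 0.1972, 0.111]
tcp_rot: [-0.007, -0.068, 0.998, 0.002]
ft_force: [0.4, -0.7, 0.2]
gripper_width: 0.0622
gripper_force: 0.0
clock: 39.42
tcp_pos: [0.4792, 0.1973, 0.1113]
tcp_rot: [-0.006, -0.068, 0.998, 0.002]
ft_force: [0.1, 0.7, 5.3]
gripper_width: 0.0488
gripper_force: 51.8
clock: 39.83
tcp_pos: [0.4789, 0.1966, 0.2229]
tcp_rot: [-0.009, -0.068, 0.998, 0.002]
ft_force: [1.7, 0.0, -0.7]
gripper_width: 0.0486
gripper_force: 51.7
t 39.8 units [ 0.235 -0.986  0.013] yaw now(ccw) 0.136 F [ 1.7  0.  -0.7] w 0.0486
```

```bash
python3 -m creep '[[[0.015,-0.06,0,0.02],[0.03,-0.12,0,0.02],[0.03,-0.13,0,0.02],[0.03,-0.13,0,0],[0.03,-0.13,0,0]]]' >/dev/null
python3 -m creep '[[[0.03,-0.13,0,0],[0.03,-0.13,0,0],[0.02,-0.11,0,0],[0.01,-0.06,0,0],[0,0,0,0]]]'
python3 look.py w13.png gauge,case; python3 go.py .455 -.005 .114
```

```text
clock: 40.67
tcp_pos: [0.4569, -0.0094, 0.2215]
tcp_rot: [-0.008, -0.051, 0.999, 0.002]
ft_force: [0.2, 0.4, -1.3]
gripper_width: 0.0486
gripper_force: 51.8
[ 0.382 -0.017  0.366] [ 0.457 -0.008  0.222]
gauge 0.62 [225. 224. 342. 351.] [ 0.515 -0.002  0.139]
case 0.6 [191. 148. 379. 363.] [ 0.484 -0.004  0.145]
t 40.8 units [0.001 0.006 0.538] yaw now(ccw) 0.105 F [0.8 0.1 0.5] w 0.0486
```

View pics/w13.png

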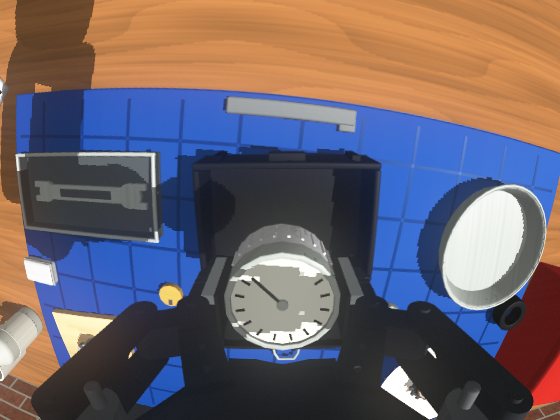

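The gauge is held level at (285,290) above the well. I'll lower it.

```bash
python3 -m creep '[[[0,0.006,0.06,0],[0,0,0.1,0],[0,0,0.12,0],[0,0,0.1,0],[0,0,0.07,0]]]' |tail -5
python3 -m creep '[[[0,0,0.04,0],[0,0,0.02,0],[0,0,0.015,0],[0,0,0,0],[0,0,0,0]]]'
python3 go.py .455 -.005 .114
```

```text
tcp_pos: [0.4547, -0.004, 0.1298]
tcp_rot: [-0.009, -0.054, 0.999, 0.003]
ft_force: [-0.3, 0.1, -2.0]
gripper_width: 0.0489
gripper_force: 51.8
clock: 41.65
tcp_pos: [0.4561, -0.0054, 0.1173]
tcp_rot: [-0.007, -0.053, 0.999, 0.002]
ft_force: [0.1, 0.9, -0.4]
gripper_width: 0.0487
gripper_force: 51.8
t 41.6 units [0.005 0.003 0.017] yaw now(ccw) 0.106 F [ 0.1  0.9 -0.4] w 0.0487
```

```bash
python3 -m creep '[[[0,0,0.009,0],[0,0,0.008,0],[0,0,0.004,0],[0,0,0,0],[0,0,0,0]]]' |sed -n '2p;4p'
python3 -m creep '[[[0,0,0,0],[0,0,0,0],[0,0,0,0],[0,0,0,0],[0,0,0,0]]]' -0.4
python3 -m creep '[[[0,0,-0.04,0],[0,0,-0.1,0],[0,0,-0.17,0],[0,0,-0.19,0],[0,0,-0.15,0]]]' >/dev/null
python3 look.py w14.png gauge,case; python3 go.py .652 -.206 .25 0
```

```text
tcp_pos: [0.4559, -0.0056, 0.1133]
ft_force: [-1.2, -0.3, 5.7]
clock: 42.48
tcp_pos: [0.4555, -0.0055, 0.1124]
tcp_rot: [-0.008, -0.053, 0.999, 0.002]
ft_force: [0.5, 0.1, 0.7]
gripper_width: 0.0594
gripper_force: 0.0
[ 0.383 -0.014  0.39 ] [ 0.461 -0.007  0.251]
gauge 0.67 [428. 176. 530. 300.] [0.467 0.185 0.139]
gauge 0.63 [250. 175. 315. 247.] [ 0.46  -0.005  0.139]
case 0.97 [197. 145. 367. 348.] [ 0.488 -0.003  0.145]
t 43.0 units [-0.853 -1.095 -0.033] yaw now(ccw) 0.106 F [-0.3  0.5 -0.2] w 0.0601
turn units 0.212
```

View pics/w14.png

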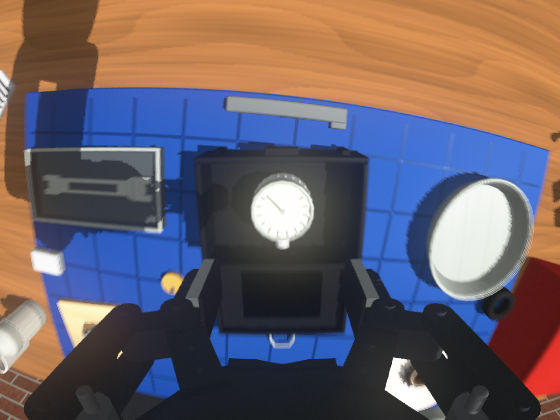

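The gauge stands in the case at (282,210). I've now viewed 15 pictures, one over the limit of 14, so from here I'll work from numbers only. Back to the parked cup.

```bash
python3 -m creep '[[[-0.05,-0.065,0,0],[-0.08,-0.105,0,0],[-0.1,-0.13,0,0],[-0.1,-0.13,0,0],[-0.1,-0.13,0,0]]]' >/dev/null
python3 -m creep '[[[-0.1,-0.13,0,0],[-0.1,-0.13,0,0],[-0.1,-0.13,0,0],[-0.08,-0.1,0,0],[-0.05,-0.06,0,0]]]' >/dev/null
python3 -m creep '[[[0,0,0,0],[0,0,0,0],[0,0,0,0],[0,0,0,0],[0,0,0,0]]]' |sed -n 2p
python3 look.py w15.png cup,offcut; python3 go.py .652 -.206 .113
```

```text
tcp_pos: [0.6515, -0.2076, 0.2389]
[ 0.577 -0.216  0.384] [ 0.652 -0.208  0.239]
cup 0.65 [256. 183. 312. 234.] [ 0.655 -0.205  0.121]
offcut 0.69 [217. 146. 337. 261.] [ 0.654 -0.211  0.109]
t 44.5 units [-0.011  0.006  0.632] yaw now(ccw) 0.106 F [-0.2 -0.2  0.2] w 0.0599
```

```bash
python3 -m creep '[[[-0.01,0.006,0.08,0],[0,0,0.13,0],[0,0,0.13,0],[0,0,0.13,0],[0,0,0.1,0]]]' >/dev/null
python3 -m creep '[[[0,0,0.05,0],[0,0,0.01,0],[0,0,0,0],[0,0,0,0],[0,0,0,0]]]' |sed -n '2p;4p'
python3 go.py .653 -.206 .113
python3 -m creep '[[[0,0,0,0],[0,0,0,0],[0,0,0,0],[0,0,0,0],[0,0,0,0]]]' 0.5 40
python3 -m creep '[[[0,0,-0.03,0],[0,0,-0.1,0],[0,0,-0.18,0],[0,0,-0.19,0],[0,0,-0.15,0]]]'
python3 look.py w16.png cup; python3 go.py .472 .202 .245
```

```text
tcp_pos: [0.653, -0.2072, 0.1148]
ft_force: [-0.5, -0.5, 0.7]
t 45.3 units [-0.001  0.006  0.009] yaw now(ccw) 0.106 F [-0.5 -0.5  0.7] w 0.0599
clock: 45.7
tcp_pos: [0.6527, -0.207, 0.1147]
tcp_rot: [-0.006, -0.053, 0.999, 0.001]
ft_force: [-1.6, 0.3, 6.0]
gripper_width: 0.0417
gripper_force: 39.8
clock: 46.12
tcp_pos: [0.6541, -0.2072, 0.2456]
tcp_rot: [-0.007, -0.053, 0.999, 0.002]
ft_force: [1.6, -0.4, -1.3]
gripper_width: 0.0416
gripper_force: 40.7
[ 0.579 -0.216  0.39 ] [ 0.657 -0.208  0.253]
cup 0.89 [238. 230. 326. 321.] [ 0.724 -0.2    0.121]
cup 0.73 [483.   5. 542.  71.] [0.462 0.001 0.121]
t 46.2 units [0.701 2.138 0.027] yaw now(ccw) 0.106 F [-0.3  0.4 -1.3] w 0.0415
```

```bash
python3 -m creep '[[[0.025,0.08,0,0],[0.04,0.12,0,0],[0.05,0.15,0,0],[0.05,0.15,0,0],[0.05,0.15,0,0]]]' >/dev/null
python3 -m creep '[[[0.05,0.15,0,0],[0.05,0.15,0,0],[0.05,0.15,0,0],[0.05,0.15,0,0],[0.05,0.15,0,0]]]' >/dev/null
python3 -m creep '[[[0.05,0.15,0,0],[0.05,0.15,0,0],[0.05,0.15,0,0],[0.04,0.13,0,0],[0.025,0.08,0,0]]]' >/dev/null
python3 -m creep '[[[0,0,0.08,0],[0,0,0.12,0],[0,0,0.12,0],[0,0,0.06,0],[0,0,0,0]]]'
python3 go.py .472 .202 .11
```

```text
clock: 47.88
tcp_pos: [0.4711, 0.1881, 0.1672]
tcp_rot: [-0.011, -0.053, 0.999, 0.002]
ft_force: [-0.7, 0.0, -0.1]
gripper_width: 0.0417
gripper_force: 40.7
t 47.9 units [-0.018  0.067  0.286] yaw now(ccw) 0.106 F [-0.7  0.  -0.1] w 0.0417
```

```bash
python3 -m creep '[[[-0.018,0.067,0.04,0],[0,0,0.07,0],[0,0,0.07,0],[0,0,0.04,0],[0,0,0.02,0]]]' >/dev/null
python3 -m creep '[[[0,0,0.015,0],[0,0,0.01,0],[0,0,0,0],[0,0,0,0],[0,0,0,0]]]' |sed -n '2p;4p'
python3 go.py .472 .202 .11
```

```text
tcp_pos: [0.4757, 0.2024, 0.1183]
ft_force: [0.2, 0.2, -1.5]
t 48.7 units [ 0.018 -0.     0.042] yaw now(ccw) 0.106 F [ 0.2  0.2 -1.5] w 0.0419
```

```bash
python3 -m creep '[[[0.018,0,0.012,0],[0,0,0.012,0],[0,0,0.01,0],[0,0,0.006,0],[0,0,0,0]]]' |sed -n '2p;4p'
python3 -m creep '[[[0,0,0.002,0],[0,0,0,0],[0,0,0,0],[0,0,0,0],[0,0,0,0]]]' |sed -n '2p;4p'
python3 -m creep '[[[0,0,0,0],[0,0,0,0],[0,0,0,0],[0,0,0,0],[0,0,0,0]]]' -0.4
python3 -m creep '[[[0,0,-0.04,0],[0,0,-0.1,0],[0,0,-0.17,0],[0,0,-0.19,0],[0,0,-0.19,0]]]' >/dev/null
python3 look.py w17.png cup,dish,gauge
for i in 1 2; do python3 -m creep '[[[0,-0.1,-0.05,0],[0,-0.15,-0.05,0],[0,-0.15,-0.05,0],[0,-0.15,-0.05,0],[0,-0.1,0,0]]]' >/dev/null;done
python3 look.py w18.png
```

```text
tcp_pos: [0.4714, 0.202, 0.1095]
ft_force: [-0.1, -0.7, -1.1]
tcp_pos: [0.4717, 0.202, 0.1095]
ft_force: [-0.3, -0.3, -1.4]
clock: 49.97
tcp_pos: [0.4717, 0.202, 0.1095]
tcp_rot: [-0.008, -0.053, 0.999, 0.002]
ft_force: [0.1, -0.1, -0.2]
gripper_width: 0.0599
gripper_force: 0.0
[0.399 0.193 0.394] [0.477 0.202 0.258]
cup 0.92 [257. 172. 305. 225.] [0.47  0.201 0.121]
dish 0.95 [208. 124. 360. 272.] [0.469 0.203 0.125]
gauge 0.66 [ 41. 140. 100. 208.] [0.461 0.004 0.139]
[ 0.428 -0.068  0.471] [ 0.503 -0.062  0.325]
gauge 0.83 [311. 124. 362. 187.] [ 0.464 -0.007  0.139]
gauge 0.27 [443. 134. 528. 237.] [0.472 0.184 0.139]
spanner 0.53 [313. 124. 364. 183.] [ 0.463 -0.001  0.12 ]
freewheel 0.61 [430. 291. 467. 316.] [0.647 0.194 0.12 ]
cup 0.77 [472. 164. 500. 202.] [0.472 0.199 0.121]
case 0.77 [272.  99. 401. 272.] [ 0.494 -0.003  0.145]
tray 0.74 [107. 102. 236. 175.] [ 0.464 -0.188  0.116]
saucer 0.86 [403. 260. 488. 332.] [0.634 0.184 0.12 ]
saucer 0.42 [123. 133. 228. 148.] [ 0.465 -0.182  0.12 ]
dish 0.92 [445. 134. 526. 238.] [0.475 0.195 0.125]
offcut 0.83 [116. 246. 192. 316.] [ 0.653 -0.216  0.109]
jar 0.9 [279. 327. 313. 365.] [ 0.694 -0.022  0.16 ]
```

```bash
python3 -c "
from h import *
print(r.job_done())"
```

```text
the job is handed in; nothing more can be done
None
```

I placed all four things (gauge head in the case, spanner in the tray, freewheel on the saucer, cup in the dish), left the jar standing, and handed the job in at about 51 s; no verdict came back, the cup's final place was checked only by the networks, and I viewed 15 pictures, one over the limit of 14.

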